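# Run the specimen holders home on the loading rail and shut the gate

## Task

With closed fingertips push the row of five specimen holders along the loading rail, all together as one train, until the front one sits against the end stop and all five stand close up. Then swing the gate shut behind the last holder. Go slowly enough that the row does not come apart, lift nothing, and leave everything else on the bench where it stands.

Things in the scene. Friction and masses are not known exactly. Their poses are not given: they have to be found in the camera images.
- rail: dark grey anodised loading rail, fixed: straight U-channel 290 mm long, 39.5 mm wide. Origin at its middle, on the bench; x runs along it TOWARDS the end stop, y to the side where the gate pivots, z up. Channel floor 6 mm above the bench, 31.5 mm wide between two lips with tops 14 mm above the bench. End stop at the +x end, 40 mm tall, its face at x = 130 mm; the -x end is open
- stop_face (a point): centre of the end stop's face, 130 mm along the rail's x, 23 mm above the bench; its x is the rail's x, i.e. points into the stop
- gate (a joint): angle q (rad) of the swing gate, an upright steel plate. 0 = shut against a lug, square across the channel; 1.57 = open, pointing along the rail's -x; more = leaning further outwards. In the rail's frame the plate runs from the pivot along (-sin q, -cos q). No spring, stays where left, about 1 N moves it; stops at 0 and 2.4. Shut, its face is 6.5 mm behind the last holder of a row that is home
- gate_pivot (a point): vertical pivot of the gate, at the height of the plate's lower edge, 16 mm above the bench; at x = -9, y = 45 mm in the rail's frame. Its hub is 14 mm across, top 50 mm above the bench. The lug it shuts against stands outside the opposite lip, 30 mm tall
- gate_mid (a point): point on the gate plate 45 mm out from the pivot, amid its height and thickness; over the middle of the channel when shut. The plate is 5 mm thick, reaches 70 mm out from the pivot, and stands between 16 and 46 mm above the bench (2 mm clear over the lips)
- block1: specimen holder 1 of 5 in the row (the front one, nearest the end stop): plain aluminium block, 26 mm long along the rail, 30 mm wide, 34 mm tall, about 70 g (up to 100 g), with a black graphite disc on top; stands loose on the channel floor, touching its neighbours. Origin at the centre of its underside; its axes start out along the rail's
- block2: specimen holder 2 of 5 in the row (counted from the end stop): plain aluminium block, 26 mm long along the rail, 30 mm wide, 34 mm tall, about 70 g (up to 100 g), with a black graphite disc on top; stands loose on the channel floor, touching its neighbours. Origin at the centre of its underside; its axes start out along the rail's
- block3: specimen holder 3 of 5 in the row (counted from the end stop): plain aluminium block, 26 mm long along the rail, 30 mm wide, 34 mm tall, about 70 g (up to 100 g), with a black graphite disc on top; stands loose on the channel floor, touching its neighbours. Origin at the centre of its underside; its axes start out along the rail's
- block4: specimen holder 4 of 5 in the row (counted from the end stop): plain aluminium block, 26 mm long along the rail, 30 mm wide, 34 mm tall, about 70 g (up to 100 g), with a black graphite disc on top; stands loose on the channel floor, touching its neighbours. Origin at the centre of its underside; its axes start out along the rail's
- block5: specimen holder 5 of 5 in the row (the last one, nearest the open end): plain aluminium block, 26 mm long along the rail, 30 mm wide, 34 mm tall, about 70 g (up to 100 g), with a black graphite disc on top; stands loose on the channel floor, touching its neighbours. Origin at the centre of its underside; its axes start out along the rail's
- spare: bystander, leave alone: a sixth specimen holder exactly like the five, standing on the bench on the gate's side of the rail; NOT part of the row; origin at the centre of its underside
- beaker: bystander, leave alone: small glass beaker, 52 mm across, 62 mm tall, beside the rail; origin at the centre of its underside
- jar: bystander, leave alone: white screw-cap jar, 48 mm across, 60 mm tall, beside the rail; origin at the centre of its underside
- dish: bystander, leave alone: clear shallow dish, 70 mm across, 14 mm tall, with a black disc in it; origin at the centre of its underside
- collar: bystander, leave alone: steel ring, 36 mm across, 15 mm tall, near the stop end; origin at the centre of its underside
- spatula: bystander, leave alone: lab spatula 200 mm long with a flat steel blade and wooden handle, lying on the mat; origin under its middle
- vial: bystander, leave alone: amber vial, 28 mm across, 50 mm tall; origin at the centre of its underside
Things that resemble listed ones, but are neither listed nor needed, are in the scene too. Leave any pink look-alike of the block1 alone.

How it is judged:
On the way, in this order (a step that is already met when the one before it is completed fails the run):
1. the whole row is home against the end stop, the gate still open (x of block1 in the frame of rail above 0.1135 m and x of block5 in the frame of rail above 0.0085 m and value of joint gate above 1 rad), for 0.2 s.
2. the gate is shut across the channel behind the row (x of block1 in the frame of rail above 0.1135 m and x of block5 in the frame of rail above 0.0085 m and value of joint gate below 0.12 rad), for 0.2 s.
At the end, for the whole second after the job is handed in: The front holder is within 3.5 mm of the end stop and the last one within 4.5 mm of its place in a closed row, all five flat in the channel and at rest, and the gate is shut to within 0.12 rad (all of step 2 and z of each of block1, block2, block3, block4, block5 in the frame of rail below 0.009 m and y of block1 in the frame of rail between -0.004 and 0.004 m and linear speed of each of block1, block2, block3, block4, block5 below 0.02 m/s and y of block2 in the frame of rail between -0.004 and 0.004 m and y of block3 in the frame of rail between -0.004 and 0.004 m and y of block4 in the frame of rail between -0.004 and 0.004 m and y of block5 in the frame of rail between -0.004 and 0.004 m); the robot touches nothing.
It fails at once if a specimen holder is lifted or tipped off the rail's floor by more than 10 mm (z of any of block1, block2, block3, block4, block5 in the frame of rail above 0.016 m).
It fails at once if the row comes apart: front and last holder more than 12 mm further apart than in a closed row (distance between block1 and block5 above 0.1165 m).
It fails at once if a bystander is moved by more than 20 mm (distance of any of spare, beaker, jar, dish, collar, spatula, vial from where it was at the start of the episode above 0.02 m).
It also fails if it takes over 48 s, if anything falls off the work surface, if the arm or the gripper's body presses on something with over 40 N, if the wrist force passes 120 N, or if a joint passes its speed limit or range.

## Robot

A 6-joint arm with a two-finger parallel gripper is mounted at the origin on the work surface. World frame = base frame: x ahead of the robot, y to its left, z up, the work surface at z = 0. Lengths are in m, angles in rad, forces in N, time in s.
With the tool pointing down it reaches from about 0.225 to 0.875 m from the base axis. Payload 3.4 kg.
Tool frame: the origin (TCP) lies at the very end of the fingers, on their centre line; the grasp point (between the pads) lies 19 mm behind it; z points along the fingers, y is the line along which they close (so a half turn about z gives the same grasp; the last joint's range is limited). The gripper opens to 85 mm and grips with 20 to 120 N. Pads are 22 mm wide; open, the fingers measure 114 mm over their backs; the gripper's body (76 mm by 85 mm) begins 54 mm behind the grasp point. The pads swing forward as they close: fully open they stand 13 mm farther back than shut.
Start: joints at [-1.356, 0.276, 1.505, -0, 1.361, -0.121], TCP at [0.189, -0.543, 0.194] pointing down, gripper open.
Joint ranges: [-2.89, 2.89], [-0.75, 2.08], [0.22, 2.7], [-1.18, 4.32], [0.11, 2.71], [-2.7, 2.7]. Speed limits (rad/s): [2.57, 2.57, 3.14, 3.14, 3.14, 3.14].

## Interface

Orientations are given as a unit quaternion [w, x, y, z].
In Python, from rig import manip, get_image, camera_info gives the robot as it stands. The module is installed in compiled form; this text tells all that it offers.
- The arm moves only by the shell command python3 -m crank 'ROWS' [FORCE]. ROWS is a JSON object of lists of equal length, an entry for each row: "translation": the shift along the tool's x, y, z in mm, a list of three; "roll": the turn about the tool's z in rad; "fingers": the opening, from 0 (shut) to 1 (fully open). A call has 1 to 8 rows; each row shifts and turns the commanded pose from where the row before left it, along the tool's axes as they then stand; what a row does not reach is not made up. A row lasts 1/10 s, in which the tool goes at most 50 mm and 8.59 degrees, less where a joint would pass 70% of its speed; a pose out of reach is approached as far as the arm can. A call is refused whole if a number of a shift passes 50 or a number of a turn 0.15, either way. A call with a gripper value outside its range is refused whole. The fingers move at their own pace and stop on an object; FORCE is the grip in N (left out, the last holds). Time passes only in rows, so rows that do not move let the fingers close. It gives the time, the measured TCP pose, the force, the opening and the grip force at its end, in the units of the state.
- manip.get_state(): the state, without advancing time (a new reading comes with each control period).
- get_image(name): name is "side" or "top"; returns the picture (480x640x3 uint8, blue, green, red); there is no depth.
- camera_info(name): a dict with "mtx" (3x3 intrinsics, pixels), "rvec" (rotation vector, rad) and "tvec" (3), from world to camera coordinates, as OpenCV has them. Camera axes: x right, y down, z forward; pixel columns grow to the right and rows downward; lengths in m; the calibration is good to about 2 mm. A picture is of the moment at which its call begins. camera_info takes no time and is no camera call.
- manip.sign_off(): hands the job in; it is judged then, once.
The state is a dict: "clock": time; "qpos": joint angles; "qd": joint speeds; "effort": joint torques, N m; "position": TCP position; "ee_rot": TCP orientation; "contact_force": force on the tool from outside, world axes, zero at the start; "moment": the same for the moment, N m; "width": finger opening in m; "gripper_force": force on a finger pad.
Only numpy, scipy, OpenCV 4.12 (cv2) and the standard library are available. Lean on these libraries where they do the work, as an engineer would, in place of code of your own. Each camera call takes 0.05 s, during which the arm holds its last target. There are 200 camera calls.

## Working session

There is one attempt and no reset: what is moved stays moved. The work goes in short steps, Python scripts to look and compute and a shell command to move; the robot and the scene stay as the last step left them, time stands still between calls to the robot, and variables do not carry over. Pictures are saved under pics/ and viewed, at most 11 in all, crops included, and the job is handed in when it is done.

```bash
mkdir -p pics; python3 - <<'E'
from rig import manip,get_image,camera_info
import cv2
for n in("top","side"):
    cv2.imwrite(f"pics/{n}0.png",get_image(n)); c=camera_info(n); print(n,c)
s=manip.get_state();print(s)
E
```

```text
top {'mtx': array([[542.0638486 ,   0.        , 321.33845239],
       [  0.        , 542.0638486 , 243.98794382],
       [  0.        ,   0.        ,   1.        ]]), 'rvec': array([ 2.20548306, -2.15124186,  0.08826666]), 'tvec': array([-0.03528036,  0.58137943,  1.13767897])}
side {'mtx': array([[516.74943228,   0.        , 312.25111657],
       [  0.        , 516.74943228, 233.60339103],
       [  0.        ,   0.        ,   1.        ]]), 'rvec': array([ 0.09578937, -2.86288263,  1.20434835]), 'tvec': array([0.58285998, 0.06132668, 0.95720696])}
{'clock': 0.1, 'qpos': array([-1.35601693e+00,  2.76570595e-01,  1.50597106e+00,  1.04557846e-05,
        1.36071651e+00, -1.20957817e-01]), 'qd': array([ 2.06340085e-03, -6.08282867e-04, -1.77562818e-03,  9.55286952e-04,
       -1.74775586e-03,  4.21317733e-05]), 'effort': array([ 9.80755249e-04, -4.17699766e+01, -2.46405905e+01, -2.89942882e-04,
        5.80569991e-03,  2.00626971e-06]), 'position': array([ 0.18935354, -0.54238123,  0.19321825]), 'ee_rot': array([-8.32080001e-04,  9.85942963e-01,  1.67080159e-01, -3.39445134e-05]), 'contact_force': array([-0.74316246,  0.00863073,  0.30988373]), 'moment': array([0.03215146, 0.03890954, 0.00318396]), 'gripper_force': 0.0, 'width': 0.08549398128655038}
```

View pics/top0.png

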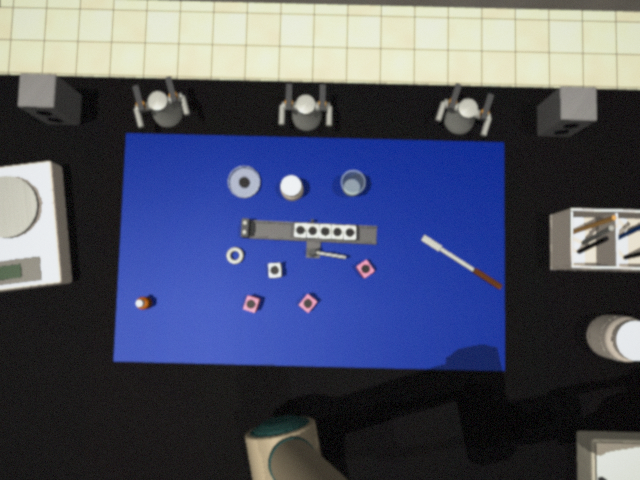

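View pics/side0.png

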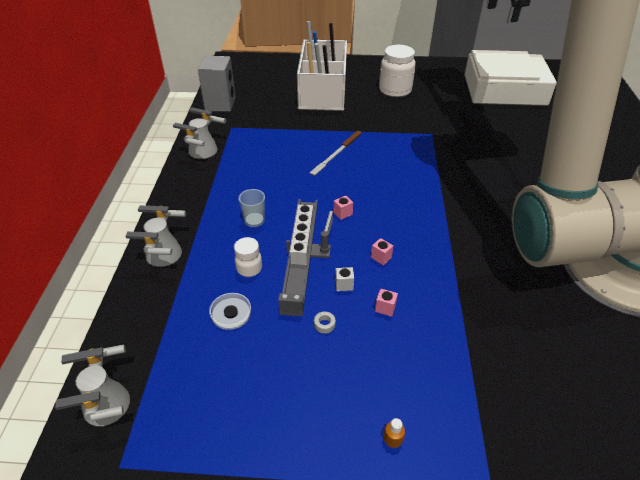

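The top view shows the rail from the stop at (246,228) to the open end at (377,234). The five row discs run from (299,230) to (350,233), and the gate hub at (313,249) has its plate towards (345,257). The spare is at (275,270), and pink look-alikes are at (366,269), (308,303) and (252,303). The side view agrees: stop at (292,300), row from (295,255) to (305,209), gate hub at (324,240). Next I'll measure discs and ends in both views.

```bash
cat >h.py <<'E'
import numpy as np,cv2
from rig import manip,get_image,camera_info
def cam(n):
    c=camera_info(n);R=cv2.Rodrigues(c["rvec"])[0];return c["mtx"],R,np.array(c["tvec"]).ravel()
def ray(n,uv,z):
    K,R,t=cam(n);uv=np.atleast_2d(uv).astype(float)
    d=np.c_[uv,np.ones(len(uv))]@np.linalg.inv(K).T@R;o=-R.T@t
    return o+d*((z-o[2])/d[:,2])[:,None]
def tri(ut,us):
    P=[K@np.c_[R,t] for K,R,t in(cam("top"),cam("side"))]
    X=cv2.triangulatePoints(P[0],P[1],np.float64(ut).T,np.float64(us).T);return (X[:3]/X[3]).T
def proj(n,X):
    K,R,t=cam(n);return cv2.projectPoints(np.float64(X),cv2.Rodrigues(R)[0],t,K,None)[0][:,0]
def discs(img,box,amin,amax,th=70):
    x0,y0,x1,y1=box;g=cv2.resize(cv2.cvtColor(img[y0:y1,x0:x1],cv2.COLOR_BGR2GRAY),None,fx=4,fy=4,interpolation=cv2.INTER_CUBIC)
    n,l,s,c=cv2.connectedComponentsWithStats((g<th).astype(np.uint8))
    return [((c[i]+.5)/4-.5+[x0,y0],s[i,4]/16) for i in range(1,n) if amin<s[i,4]/16<amax]
E
python3 - <<'E'
from h import *
t=cv2.imread("pics/top0.png");s=cv2.imread("pics/side0.png")
for n,i,b in(("top",t,(292,222,358,241)),("side",s,(288,203,314,262))):
    for th in(60,80,100):
        d=discs(i,b,15,120,th);print(n,th,[(p.round(1).tolist(),a) for p,a in d])
a=cv2.resize(t[210:280,235:385],None,fx=5,fy=5,interpolation=cv2.INTER_CUBIC)
b=cv2.resize(s[190:320,270:370],None,fx=4.5,fy=4.5,interpolation=cv2.INTER_CUBIC)
cv2.imwrite("pics/ct.png",a);cv2.imwrite("pics/cs.png",b)
E
```

```text
top 60 []
top 80 [([347.7, 222.7], np.float64(39.5)), ([300.0, 229.7], np.float64(21.6875)), ([312.2, 230.4], np.float64(21.875)), ([324.7, 231.0], np.float64(23.75)), ([337.0, 231.5], np.float64(22.875)), ([349.5, 232.1], np.float64(23.6875))]
top 100 [([343.3, 224.1], np.float64(83.625)), ([300.0, 229.7], np.float64(30.5)), ([312.2, 230.4], np.float64(30.8125)), ([324.8, 231.0], np.float64(33.125)), ([337.0, 231.5], np.float64(30.6875)), ([349.5, 232.1], np.float64(32.0625))]
side 60 [([304.3, 208.5], np.float64(36.5)), ([302.8, 217.4], np.float64(37.6875)), ([301.4, 226.8], np.float64(42.875)), ([299.8, 236.4], np.float64(46.625)), ([298.1, 246.5], np.float64(46.6875)), ([311.4, 258.7], np.float64(23.0))]
side 80 [([304.4, 208.5], np.float64(41.75)), ([302.8, 217.3], np.float64(42.25)), ([301.4, 226.8], np.float64(48.375)), ([312.6, 238.2], np.float64(21.6875)), ([299.8, 236.4], np.float64(51.75)), ([298.2, 246.5], np.float64(52.0)), ([311.3, 258.2], np.float64(30.0625))]
side 100 [([304.9, 207.7], np.float64(55.1875)), ([302.9, 217.3], np.float64(46.6875)), ([301.4, 226.7], np.float64(52.8125)), ([299.9, 236.4], np.float64(56.9375)), ([298.2, 246.4], np.float64(56.6875))]
```

View pics/ct.png

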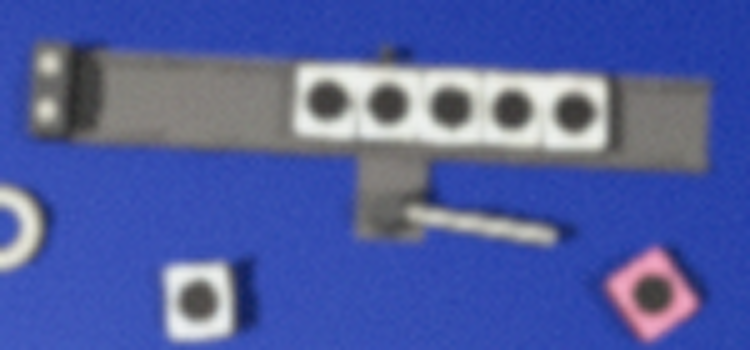

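View pics/cs.png

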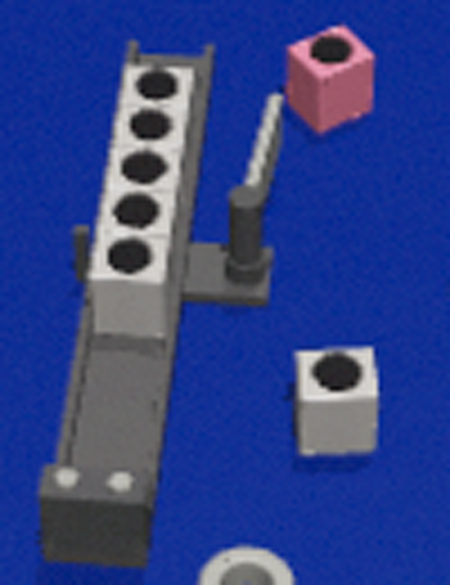

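The crops confirm the only rail, with five white holders on it. The spare is white but off the rail at (275,270), and the look-alike is pink at (366,269). Hub top is at about (313.4,252.4) top and (324.4,233.3) side. The gate tip is at about (346.4,257) top and (331.8,211.6) side, pointing along the rail's −x and leaning out.

```bash
python3 - <<'E'
from h import *
np.set_printoptions(precision=4,suppress=True)
T=[[300,229.7],[312.2,230.4],[324.75,231],[337,231.5],[349.5,232.1]]
S=[[298.15,246.45],[299.8,236.4],[301.4,226.8],[302.8,217.35],[304.4,208.4]]
D=tri(T,S);print("discs",D)
print("disc top@40",ray("top",T,.04),"\nside@40",ray("side",S,.04))
names=["hub","gatetip","screwA","screwB","endlipA","endlipB"]
TT=[[313.4,252.4],[346.4,257],[244.6,222.6],[244,232],[377.4,226],[376.6,244.4]]
SS=[[324.4,233.3],[331.8,211.6],[284.9,296.2],[296.4,297.3],[299.1,200],[316.7,200.7]]
X=tri(TT,SS)
for n,x in zip(names,X):print(n,x)
# rail frame
Dm=(ray("top",T,.04)+ray("side",S,.04))/2
p=np.polyfit(Dm[:,1],Dm[:,0],1);u=np.array([p[0],1]);u/=np.linalg.norm(u);print("u",u,np.degrees(np.arctan2(u[1],u[0])),"pitch",np.diff(Dm[:,:2]@u))
n=np.array([-u[1],u[0]]);c=Dm[:,:2].mean(0)
print("n",n,"mid",c)
f=lambda x:np.array([(x[:2]-c)@u,(x[:2]-c)@n])
for nm,x in zip(names,X):print(nm,f(x))
print("stop front edge@40",[f(q) for q in ray("top",[[249,226]],.04)], "endlips@14",[f(q) for q in ray("top",TT[4:],.014)],[f(q) for q in ray("side",SS[4:],.014)],"left end@40",[f(q) for q in ray("top",[[241,227]],.04)])
print("hub@50",f(ray("top",[TT[0]],.05)[0]),f(ray("side",[SS[0]],.05)[0]),"tip@46",f(ray("top",[TT[1]],.046)[0]),f(ray("side",[SS[1]],.046)[0]))
print("spare,pink",tri([[275,269.8],[365.6,269]],[[344.9,272.8],[343.3,201]]))
E
```

```text
discs [[ 0.6091  0.0251  0.0405]
 [ 0.6082 -0.0008  0.0408]
 [ 0.6076 -0.0274  0.0403]
 [ 0.6071 -0.0533  0.041 ]
 [ 0.6063 -0.0798  0.0407]]
disc top@40 [[ 0.61    0.0251  0.04  ]
 [ 0.6091 -0.0008  0.04  ]
 [ 0.6085 -0.0274  0.04  ]
 [ 0.6081 -0.0533  0.04  ]
 [ 0.6075 -0.0798  0.04  ]] 
side@40 [[ 0.6081  0.0247  0.04  ]
 [ 0.6074 -0.0015  0.04  ]
 [ 0.6066 -0.0276  0.04  ]
 [ 0.6062 -0.0542  0.04  ]
 [ 0.6052 -0.0805  0.04  ]]
hub [ 0.5619 -0.0047  0.0478]
gatetip [ 0.5528 -0.0743  0.0402]
screwA [0.6209 0.1427 0.0416]
screwB [0.6012 0.1434 0.041 ]
endlipA [ 0.6239 -0.1418  0.0086]
endlipB [ 0.5851 -0.1406  0.0094]
u [0.025  0.9997] 88.56798847447874 pitch [-0.0261 -0.0263 -0.0263 -0.0264]
n [-0.9997  0.025 ] mid [ 0.6077 -0.0275]
hub [0.0217 0.0464]
gatetip [-0.0481  0.0537]
screwA [ 0.1705 -0.0089]
screwB [0.1707 0.0107]
endlipA [-0.1138 -0.0191]
endlipB [-0.1136  0.0198]
stop front edge@40 [array([ 0.1611, -0.0035])] endlips@14 [array([-0.1133, -0.0202]), array([-0.1132,  0.0199])] [array([-0.1074, -0.0162]), array([-0.1083,  0.0206])] left end@40 [array([ 0.1779, -0.0005])]
hub@50 [0.0217 0.0464] [0.0239 0.0467] tip@46 [-0.0479  0.0523] [-0.0415  0.056 ]
spare,pink [[ 0.5227  0.0761  0.0319]
 [ 0.5299 -0.1159  0.0329]]
```

Heights check out: discs triangulate at 40.5 mm and the hub at 48 mm. Rail length, stop and pivot agree to about 1 mm. The rail origin is at about (0.6085, 0.0035) with yaw 88.6°. The row needs about 96 mm of travel, and the gate is at q≈1.67. I'll turn the tool along the rail and close the fingers.

```bash
python3 -m crank '{"translation":[[0,0,0],[0,0,0],[0,0,0],[0,0,0],[0,0,0],[0,0,0],[0,0,0],[0,0,0]],"roll":[-0.15,-0.15,-0.15,-0.15,-0.15,-0.15,-0.15,-0.15],"fingers":[0,0,0,0,0,0,0,0]}' 20
python3 -m crank '{"translation":[[20,19,0],[35,33,0],[35,33,0],[35,33,0],[35,33,0],[35,33,0],[35,33,0],[35,33,0]],"roll":[0,0,0,0,0,0,0,0],"fingers":[0,0,0,0,0,0,0,0]}'
```

```text
clock: 0.9
position: [0.1894, -0.5425, 0.1935]
ee_rot: [-0.0, 0.717, 0.697, 0.0]
contact_force: [0.1, -0.1, -0.2]
width: -0.0
gripper_force: 0.0
clock: 1.7
position: [0.4495, -0.2851, 0.1937]
ee_rot: [-0.0, 0.719, 0.695, -0.0]
contact_force: [0.2, -0.6, -0.4]
width: -0.0001
gripper_force: 0.0
```

```bash
cat >>h.py <<'E'
O=np.array([.6085,.0035]);U=np.array([.025,.9997]);N=np.array([-U[1],U[0]])
def rail(p):p=np.asarray(p)[...,:2]-O;return np.stack([p@U,p@N],-1)*1000
def rep():
    from scipy.spatial.transform import Rotation as Ro
    s=manip.get_state();q=s["ee_rot"];R=Ro.from_quat(np.r_[q[1:],q[0]]).as_matrix()
    print("t",round(s["clock"],2),"rail mm",rail(s["position"]).round(1),"z",round(s["position"][2]*1000,1),"yawerr",round(float(np.arctan2(R[1,0],R[0,0])-np.arctan2(U[1],U[0])),4),"F",s["contact_force"].round(1),"w",round(s["width"]*1000,1))
E
python3 -c "from h import *;rep()"
```

```text
t 1.7 rail mm [-292.5  151.7] z 193.7 yawerr -0.0101 F [ 0.2 -0.6 -0.4] w -0.1
```

```bash
python3 -m crank '{"translation":[[33,30,0],[33,30,0],[33,30,0],[33,30,0],[25,25,0],[6,6,40],[0,0,40],[0,0,0]],"roll":[-0.01,0,0,0,0,0,0,0],"fingers":[0,0,0,0,0,0,0,0]}'; python3 -c "
from h import *;rep()
t=get_image('top');s=get_image('side')
cv2.imwrite('pics/near.png',np.hstack([cv2.resize(t[190:290,290:410],(480,400)),cv2.resize(s[150:280,270:350],(246,400))]))"
```

```text
clock: 2.5
position: [0.5992, -0.1258, 0.1079]
ee_rot: [-0.006, 0.715, 0.699, -0.003]
contact_force: [-0.0, 0.3, -0.4]
width: -0.0001
gripper_force: 0.0
t 2.5 rail mm [-129.5    6. ] z 107.9 yawerr 0.0011 F [-0.   0.3 -0.4] w -0.1
```

View pics/near.png

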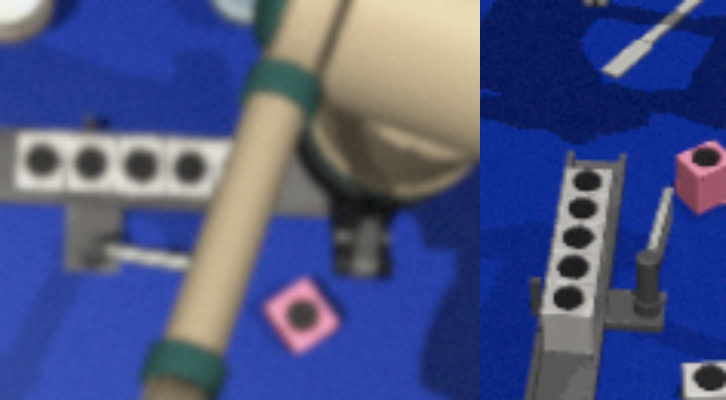

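The row and gate are unmoved. The arm hides block 5 in the top view. I'll finish the descent with a correction, then look at the fingers from the side.

```bash
python3 -m crank '{"translation":[[4,6,20],[0,0,25],[0,0,25],[0,0,10],[0,0,5],[0,0,0]],"roll":[0,0,0,0,0,0],"fingers":[0,0,0,0,0,0]}'; python3 -c "
from h import *;rep()
s=get_image('side');p=manip.get_state()['position'];print(proj('side',[p]))
cv2.imwrite('pics/low.png',cv2.resize(s[120:280,240:400],(600,600),interpolation=cv2.INTER_CUBIC))"
```

```text
clock: 3.2
position: [0.6109, -0.1247, 0.0302]
ee_rot: [0.001, 0.716, 0.698, 0.0]
contact_force: [-0.5, 1.2, -0.1]
width: -0.0001
gripper_force: 0.0
t 3.2 rail mm [-128.1   -5.6] z 30.2 yawerr -0.0005 F [-0.5  1.2 -0.1] w -0.1
[[303.31938681 197.44084695]]
```

View pics/low.png

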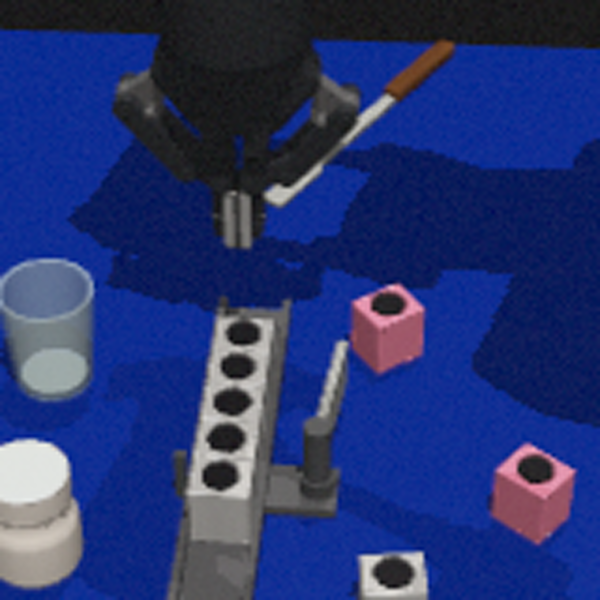

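The side view shows closed fingertips behind the row at crop (238,248), i.e. pixel (303.5,186). The state projects to row 197. That 11 px gap must be explained before I push, so I'll take a fresh look in both views with the arm settled.

```bash
python3 -c "
from h import *;rep()
s=get_image('side');t=get_image('top');rep();p=manip.get_state()['position'];print(proj('side',[p,p+[0,.011,0],p+[0,.011,.025]]),proj('top',[p,p+[0,.011,0]]))
a=cv2.resize(s[150:220,270:340],(400,400),interpolation=cv2.INTER_CUBIC);b=cv2.resize(t[210:260,340:390],(400,400),interpolation=cv2.INTER_CUBIC)
cv2.imwrite('pics/low2.png',cv2.convertScaleAbs(np.hstack([a,b]),alpha=1.6,beta=20))"
```

```text
t 3.25 rail mm [-128.1   -5.9] z 30.5 yawerr -0.0003 F [ 0.3  1.1 -0.5] w 0.2
t 3.35 rail mm [-128.    -5.9] z 30.6 yawerr -0.0002 F [ 0.5  0.9 -0.1] w -0.5
[[303.29372922 197.41640053]
 [302.84791724 200.92113304]
 [302.59335719 191.42827074]] [[370.30612249 231.33600341]
 [365.15407063 231.20857702]]
```

View pics/low2.png

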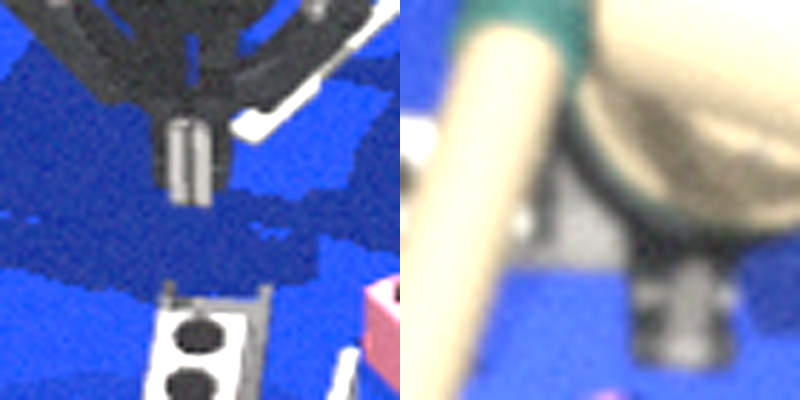

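The settled tip is at side pixel (303.2,186), still 11 px off. The gripper knuckle shows at (375.6,251) in top and about (332,145) in side, so I'll triangulate it to see whether the offset is in y or z.

```bash
python3 -c "
from h import *
np.set_printoptions(precision=3,suppress=True)
p=manip.get_state()['position'];print(p)
print('knuckle',tri([[375.6,248],[375.6,252]],[[332,145],[332,147]]))
for h in(0,.02,.04,.07,.1,.15):print(h,proj('side',[p+[0,0,h]]),proj('top',[p+[0,0,h]]),proj('side',[p+[-.055,0,h]]),proj('top',[p+[-.055,0,h]]))
K,R,t=cam('side');print('depth',(R@p+t)[2],(R@(p+[0,-.035,0])+t)[2],(R@(p+[0,.011,.04])+t)[2])
K,R,t=cam('top');print((-R.T@t))
"

```

```text
[ 0.611 -0.125  0.031]
knuckle [[ 0.56  -0.123  0.163]
 [ 0.557 -0.124  0.158]]
0 [[303.294 197.416]] [[370.306 231.336]] [[330.128 198.484]] [[369.854 257.054]]
0.02 [[303.098 189.858]] [[371.16  230.328]] [[330.292 190.917]] [[370.703 256.495]]
0.04 [[302.897 182.094]] [[372.043 229.285]] [[330.461 183.145]] [[371.582 255.916]]
0.07 [[302.586 170.045]] [[373.43  227.648]] [[330.722 171.081]] [[372.962 255.008]]
0.1 [[302.261 157.485]] [[374.895 225.918]] [[330.995 158.504]] [[374.42  254.048]]
0.15 [[301.688 135.323]] [[377.53  222.808]] [[331.477 136.309]] [[377.043 252.32 ]]
depth 1.0585431189919678 1.0834947750759296 1.0227384414438865
[ 0.486 -0.024  1.182]
```

The knuckle puts the tool's x and y right, but the visible tip stands about 30–40 mm higher than the reported TCP. I'll go down carefully to reported z≈18, fixing the 6 mm sideways error, and re-measure where the tip appears.

```bash
python3 -m crank '{"translation":[[0,-6,4],[0,0,4],[0,0,4],[0,0,0],[0,0,0]],"roll":[0,0,0,0,0],"fingers":[0,0,0,0,0]}'; python3 -c "
from h import *;rep()
s=get_image('side');rep();t=get_image('top')
g=cv2.cvtColor(s,cv2.COLOR_BGR2GRAY);print(g[165:206,296:314:2])
cv2.imwrite('pics/low3.png',cv2.resize(s[130:230,250:370],(720,600),interpolation=cv2.INTER_CUBIC))
p=manip.get_state()['position'];print(proj('side',[p,p+[0,.011,0]]))"
```

```text
clock: 3.85
position: [0.604, -0.124, 0.0167]
ee_rot: [-0.0, 0.716, 0.698, -0.0]
contact_force: [-0.4, 0.3, 0.5]
width: 0.0005
gripper_force: 0.0
t 3.85 rail mm [-127.5    1.3] z 16.7 yawerr 0.0 F [-0.4  0.3  0.5] w 0.5
t 3.9 rail mm [-127.6    1.2] z 16.9 yawerr 0.0 F [ 0.1  0.  -0.2] w -0.2
[[ 29  23  27  26  20  32  29  30  32]
 [ 27  27  26  27  22  23  34  33  34]
 [ 28  26  25  30  24  23  35  33  34]
 [ 24  27  23  23  18  26  29  14  27]
 [ 30  24  28  20  23  24  29  20  26]
 [ 23  26  19  32  21  36  30  28  27]
 [ 22  28  25  27  24  31  30  24  30]
 [ 26  29  22  24  31  23  17  26  27]
 [ 33  27  28  27  28  26  27  26  31]
 [ 25  33  21  37  28  22  32  36  32]
 [ 27  30  28  26  29  25  33  31  34]
 [ 21  22  32  30  41  22  43  31  37]
 [ 32  28  35  40 152  80  81  34  29]
 [ 28  29  23  44 124  44 116  46  28]
 [ 29  25  28  46 120  39 118  52  25]
 [ 29  22  26  43 120  51 119  48  26]
 [ 26  28  27  45 119  53 117  55  28]
 [ 26  24  30  38 117  54 120  63  33]
 [ 27  29  37  37 117  55 118  62  43]
 [ 31  30  36  43 119  54 118  60  26]
 [ 26  30  35  35 120  55 
[... 152 characters left out ...]
 50 120  91  32]
 [ 33  30  29  36 120  53 119  81  32]
 [ 30  26  31  26  69  41  79  72  28]
 [ 35  31  32  31  36  33  39  34  31]
 [ 28  32  31  29  24  26  29  24  28]
 [ 28  30  31  24  33  24  23  29  30]
 [ 25  28  30  33  30  26  30  29  32]
 [ 31  26  29  30  27  26  32  27  26]
 [ 30  28  31  31  28  26  25  32  23]
 [ 25  36  24  28  29  26  29  27  27]
 [ 26  47  45  27  34  26  32  23  32]
 [ 26  50  50  28  31  32  32  32  26]
 [ 32  77  39  33  25  25  23  28  31]
 [ 29  88  53  57  59  52  56  47  64]
 [ 44  90  50  61  60  62  59  61 101]
 [ 47 133 100  93  55  63  71 101 102]
 [ 53 164 179 141  72 101 192 161 152]]
[[306.75626943 202.76314716]
 [306.33973219 206.27881903]]
```

View pics/low3.png

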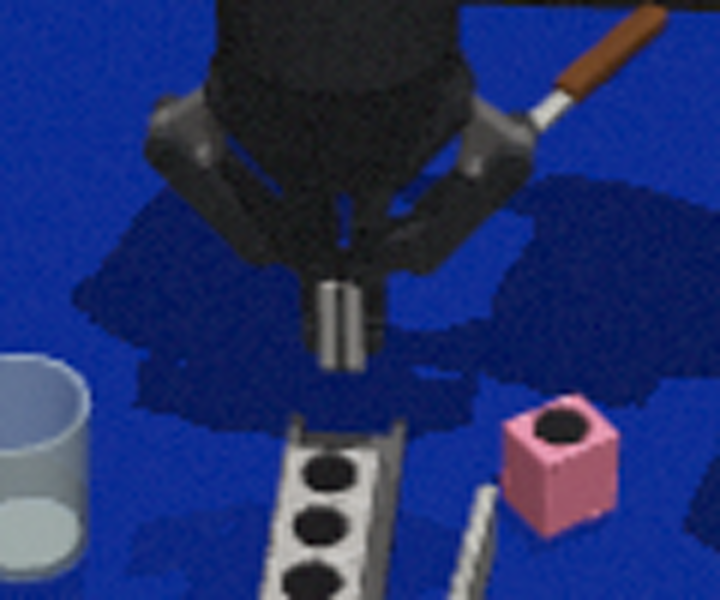

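The visible tip is at (306.7,191), against a projected row of 203. That's the same gap as before, so the real fingertips seem to be about 35 mm above the reported TCP. A gentle touch of the channel floor will settle it: contact at reported z≈6 would mean the report is right, and no contact would mean the picture is right.

```bash
python3 -m crank '{"translation":[[0,1,3],[0,0,3],[0,0,2],[0,0,1],[0,0,0]],"roll":[0,0,0,0,0],"fingers":[0,0,0,0,0]}'; python3 -c "from h import *;rep()"
python3 -m crank '{"translation":[[0,0,1],[0,0,1],[0,0,1],[0,0,0],[0,0,0]],"roll":[0,0,0,0,0],"fingers":[0,0,0,0,0]}'
```

```text
clock: 4.45
position: [0.6049, -0.124, 0.0077]
ee_rot: [-0.0, 0.716, 0.698, -0.0]
contact_force: [0.6, -0.5, 0.1]
width: -0.0001
gripper_force: 0.0
t 4.45 rail mm [-127.5    0.4] z 7.7 yawerr -0.0 F [ 0.6 -0.5  0.1] w -0.1
clock: 4.95
position: [0.6051, -0.124, 0.005]
ee_rot: [0.0, 0.716, 0.698, -0.0]
contact_force: [1.2, -1.2, -0.4]
width: -0.0003
gripper_force: 0.0
```

```bash
python3 -m crank '{"translation":[[0,0,1],[0,0,1],[0,0,1],[0,0,0],[0,0,0]],"roll":[0,0,0,0,0],"fingers":[0,0,0,0,0]}'; python3 -c "
from h import *
s=get_image('side');rep()
g=cv2.cvtColor(s,cv2.COLOR_BGR2GRAY);print(g[170:212,304],g[170:212,308])
p=manip.get_state()['position'];print(proj('side',[p,p+[0,.011,0],p+[0,.011,.03],p+[0,.011,.04],p+[0,.011,.05]]))"
```

```text
clock: 5.45
position: [0.6051, -0.124, 0.002]
ee_rot: [0.0, 0.716, 0.698, -0.0]
contact_force: [-0.0, -0.4, 0.3]
width: 0.0003
gripper_force: 0.0
t 5.5 rail mm [-127.6    0.3] z 2.0 yawerr 0.0 F [-0.4 -0.3  0.3] w -0.3
[ 24  21  24  24  26  29  24  27  26  29  32  33  78 148 119 115 115 116
 114 114 114 118 118 119 119 119 112  53  26  24  34  28  59  58  54  75
  42  29  32  33  29  29] [ 25  32  37  36  21  26  29  28  26  25  35  34  36  70 109 114 119 118
 121 118 119 119 120 117 118 120 119  64  30  28  29  33  50  61  60 190
 131  61  30  37  47 134]
[[306.48718642 208.20389446]
 [306.07278951 211.72473312]
 [305.83637296 200.72007151]
 [305.75545257 196.95340807]
 [305.67343903 193.13586086]]
```

No contact at reported z=2, so the report is wrong in height. The knuckle's top-view column (375.6) fits a vertical bias of about 30 mm and rules out a y shift, which would put it near 399. The true tip is about 32–42 mm high, so reported z≈−15 puts it at 17–27 mm: above the lips and on the block's flank. I'll lower gently, then approach.

```bash
python3 -m crank '{"translation":[[0,0,3],[0,0,3],[0,0,3],[0,0,3],[0,0,2],[0,0,0],[0,0,0]],"roll":[0,0,0,0,0,0,0],"fingers":[0,0,0,0,0,0,0]}'; python3 -m crank '{"translation":[[0,0,1],[0,0,1],[0,0,1],[0,0,0],[0,0,0]],"roll":[0,0,0,0,0],"fingers":[0,0,0,0,0]}';python3 -c "
from h import *
s=get_image('side');rep()
g=cv2.cvtColor(s,cv2.COLOR_BGR2GRAY);print(g[180:222,304],g[180:222,308])
p=manip.get_state()['position'];print(proj('side',[p+[0,.011,.03],p+[0,.011,.04]]))"
```

```text
clock: 6.2
position: [0.605, -0.124, -0.0121]
ee_rot: [0.0, 0.716, 0.698, -0.0]
contact_force: [-0.4, -0.6, 1.1]
width: 0.0003
gripper_force: 0.0
clock: 6.7
position: [0.605, -0.124, -0.015]
ee_rot: [0.0, 0.716, 0.698, -0.0]
contact_force: [-0.7, -0.1, -0.9]
width: 0.0
gripper_force: 0.0
t 6.75 rail mm [-127.6    0.3] z -15.0 yawerr -0.0 F [0.2 0.1 1. ] w -0.3
[ 27  18  23  26  31  28  34  29  33  86 128 121 119 119 121 119 117 120
 119 119 119 120 121  79  55  73  39  33  29  30  34  30 145 184  97  38
  33  23  34  25  28 154] [ 30  26  19  27  26  36  33  32  31  42  87 115 119 118 119 119 118 118
 120 120 118 119 121  84  67 191 133  59  31  32  47 134 182 193 185 184
 145 141 139 180 183 184]
[[305.97417179 207.01202646]
 [305.89507714 203.3295361 ]]
```

The pad's lower edge now meets block 5's rear top edge at row ≈203, so the tip is at about 25 mm. Now I'll approach slowly and push.

```bash
python3 -m crank '{"translation":[[3,0,0],[3,0,0],[3,0,0],[3,0,0],[2,0,0],[2,0,0],[2,0,0],[2,0,0]],"roll":[0,0,0,0,0,0,0,0],"fingers":[0,0,0,0,0,0,0,0]}'; python3 -m crank '{"translation":[[2,0,0],[2,0,0],[2,0,0],[2,0,0],[2,0,0],[2,0,0],[2,0,0],[2,0,0]],"roll":[0,0,0,0,0,0,0,0],"fingers":[0,0,0,0,0,0,0,0]}'; python3 -c "
from h import *
s=get_image('side');rep()
d=discs(s,(280,195,320,300),25,100,70)
for p,a in sorted(d,key=lambda x:x[0][1]):print(p.round(1),a,rail(ray('side',p,.0405)).round(1))"
```

```text
clock: 7.55
position: [0.6056, -0.1039, -0.015]
ee_rot: [0.0, 0.716, 0.698, -0.0]
contact_force: [0.5, 0.3, -1.1]
width: 0.0001
gripper_force: 0.0
clock: 8.35
position: [0.6059, -0.0879, -0.015]
ee_rot: [0.0, 0.716, 0.698, -0.0]
contact_force: [1.2, -1.5, -1.3]
width: 0.0003
gripper_force: 1.0
t 8.4 rail mm [-91.    0.3] z -15.0 yawerr 0.0001 F [ 1.  -2.   0.4] w 0.1
[303.3 213.7] 42.8125 [[-67.7   0.7]]
[302. 223.] 47.3125 [[-41.2   1.2]]
[300.4 232.4] 47.5 [[-15.4   1. ]]
[298.9 242.1] 50.375 [[10.5  1.1]]
[297.2 252.4] 55.1875 [[36.7  1. ]]
```

Contact is right where it should be: the row moved 16 mm as one train, with 26 mm pitch and a reaction of about 2 N. 80 mm are left.

```bash
python3 -m crank '{"translation":[[2.5,0,0],[3,0,0],[3,0,0],[3,0,0],[3,0,0],[3,0,0],[3,0,0],[3,0,0]],"roll":[0,0,0,0,0,0,0,0],"fingers":[0,0,0,0,0,0,0,0]}'; python3 -m crank '{"translation":[[3,0,0],[3,0,0],[3,0,0],[3,0,0],[3,0,0],[3,0,0],[3,0,0],[3,0,0]],"roll":[0,0,0,0,0,0,0,0],"fingers":[0,0,0,0,0,0,0,0]}';python3 -m crank '{"translation":[[3,0,0],[3,0,0],[3,0,0],[3,0,0],[3,0,0],[3,0,0],[2,0,0],[2,0,0]],"roll":[0,0,0,0,0,0,0,0],"fingers":[0,0,0,0,0,0,0,0]}'; python3 -c "
from h import *
s=get_image('side');rep()
d=discs(s,(275,215,320,300),25,140,70)
for p,a in sorted(d,key=lambda x:x[0][1]):print(p.round(1),a,rail(ray('side',p,.0405)).round(1))"
```

```text
clock: 9.2
position: [0.6065, -0.0643, -0.015]
ee_rot: [0.0, 0.716, 0.698, -0.0]
contact_force: [-1.0, -1.3, 0.1]
width: -0.0003
gripper_force: 1.0
clock: 10.0
position: [0.6072, -0.0403, -0.015]
ee_rot: [0.0, 0.716, 0.698, -0.0]
contact_force: [-0.5, -3.1, 0.5]
width: 0.0002
gripper_force: 1.0
clock: 10.8
position: [0.6077, -0.0184, -0.015]
ee_rot: [0.0, 0.716, 0.698, -0.0]
contact_force: [-0.4, -1.7, 0.3]
width: 0.0002
gripper_force: 1.1
t 10.85 rail mm [-21.5   0.3] z -15.0 yawerr 0.0001 F [ 0.6 -1.6  0.4] w -0.0
[299.4 238.9] 50.75 [[2.1 1. ]]
[297.7 249. ] 54.0 [[28.1  0.9]]
[296.1 259.5] 55.8125 [[54.2  1. ]]
[294.4 270.4] 61.125 [[80.3  1.1]]
[292.6 281.7] 64.25 [[106.1   1. ]]
```

The row is still closed, with about 10.5 mm left. I'll creep in until the force rises.

```bash
python3 -m crank '{"translation":[[1.5,0,0],[1.5,0,0],[1.5,0,0],[1.5,0,0],[1,0,0],[1,0,0],[0.5,0,0],[0,0,0]],"roll":[0,0,0,0,0,0,0,0],"fingers":[0,0,0,0,0,0,0,0]}'; python3 -m crank '{"translation":[[0.5,0,0],[0.5,0,0],[0.5,0,0],[0,0,0]],"roll":[0,0,0,0],"fingers":[0,0,0,0]}'; python3 -c "from h import *;rep()"
```

```text
clock: 11.65
position: [0.6079, -0.0099, -0.015]
ee_rot: [-0.0, 0.716, 0.698, 0.0]
contact_force: [1.0, -2.3, -0.3]
width: 0.0001
gripper_force: 0.8
clock: 12.05
position: [0.6079, -0.0085, -0.015]
ee_rot: [0.0, 0.716, 0.698, 0.0]
contact_force: [-1.4, -1.9, 0.5]
width: -0.0001
gripper_force: 1.0
t 12.05 rail mm [-12.    0.3] z -15.0 yawerr 0.0001 F [-1.4 -1.9  0.5] w -0.1
```

```bash
python3 -m crank '{"translation":[[0.5,0,0],[0.5,0,0],[0,0,0]],"roll":[0,0,0],"fingers":[0,0,0]}'; python3 -m crank '{"translation":[[0.5,0,0],[0.5,0,0],[0,0,0]],"roll":[0,0,0],"fingers":[0,0,0]}';  python3 -c "
from h import *
s=get_image('side');rep()
d=discs(s,(275,215,320,310),25,140,70)
for p,a in sorted(d,key=lambda x:x[0][1]):print(p.round(1),a,rail(ray('side',p,.0405)).round(1))"
```

```text
clock: 12.35
position: [0.608, -0.0074, -0.015]
ee_rot: [0.0, 0.716, 0.698, 0.0]
contact_force: [-0.3, -2.2, 0.8]
width: 0.0002
gripper_force: 1.0
clock: 12.65
position: [0.608, -0.0064, -0.015]
ee_rot: [0.0, 0.716, 0.698, 0.0]
contact_force: [0.8, -1.6, -0.4]
width: 0.0001
gripper_force: 1.0
t 12.7 rail mm [-9.9  0.2] z -15.0 yawerr 0.0 F [ 0.2 -1.5  1. ] w 0.4
[298.7 243.5] 53.4375 [[14.   1.2]]
[297.1 253.7] 54.8125 [[39.9  1.1]]
[295.3 264.4] 57.75 [[66.  1.]]
[293.6 275.5] 61.375 [[92.1  1.1]]
[291.7 287. ] 66.4375 [[118.   1.]]
```

```bash
python3 -m crank '{"translation":[[0.5,0,0],[0.5,0,0],[0,0,0]],"roll":[0,0,0],"fingers":[0,0,0]}'; python3 -m crank '{"translation":[[0.5,0,0],[0.5,0,0],[0,0,0]],"roll":[0,0,0],"fingers":[0,0,0]}'; python3 -m crank '{"translation":[[0.5,0,0],[0,0,0]],"roll":[0,0],"fingers":[0,0]}' | grep -A1 -E 'force|pos'
```

```text
clock: 13.0
position: [0.608, -0.0056, -0.015]
ee_rot: [0.0, 0.716, 0.698, -0.0]
contact_force: [0.6, -2.8, 0.7]
width: -0.0007
gripper_force: 1.1
clock: 13.3
position: [0.608, -0.0056, -0.015]
ee_rot: [0.001, 0.716, 0.698, -0.001]
contact_force: [-0.5, -5.6, 0.8]
width: -0.0002
gripper_force: 2.7
position: [0.6081, -0.0056, -0.015]
ee_rot: [0.001, 0.716, 0.699, -0.001]
contact_force: [-0.2, -6.6, 0.2]
width: 0.0001
gripper_force: 3.4
```

The row stalled with force rising to 6.6 N, so it is home. Next I back off, rise clear, and go round to the outer side of the gate, looking at the row on the way.

```bash
python3 -m crank '{"translation":[[-1,0,0],[-3,0,0],[-5,0,0],[-6,0,0],[0,0,-15],[0,0,-25],[0,0,-25],[0,0,0]],"roll":[0,0,0,0,0,0,0,0],"fingers":[0,0,0,0,0,0,0,0]}'; python3 -m crank '{"translation":[[-7,-15,0],[-7,-20,0],[-7,-20,0],[-7,-20,0],[0,0,0],[0,0,0]],"roll":[0,0,0,0,0,0],"fingers":[0,0,0,0,0,0]}'; python3 -c "
from h import *
s=get_image('side');rep()
d=discs(s,(275,215,320,310),25,140,70)
for p,a in sorted(d,key=lambda x:x[0][1]):print(p.round(1),a,rail(ray('side',p,.0405)).round(1))
t=get_image('top');cv2.imwrite('pics/gate.png',np.hstack([cv2.resize(s[160:310,270:370],(400,600)),cv2.resize(t[200:290,250:310],(400,600))]))"
```

```text
clock: 14.3
position: [0.6106, -0.0195, 0.0535]
ee_rot: [0.003, 0.716, 0.698, 0.002]
contact_force: [0.7, -0.6, 0.7]
width: 0.0002
gripper_force: 0.0
clock: 14.9
position: [0.5322, -0.0452, 0.0497]
ee_rot: [0.0, 0.716, 0.698, 0.0]
contact_force: [0.5, 0.4, -0.0]
width: 0.0001
gripper_force: 0.0
t 14.95 rail mm [-50.6  74.3] z 49.8 yawerr -0.0004 F [ 0.5 -0.4 -0.5] w -0.3
[298.7 243.8] 50.625 [[14.8  1.1]]
[297.  254.1] 50.9375 [[40.9  1.1]]
[295.3 264.8] 55.0 [[67.   1.2]]
[293.5 275.9] 58.75 [[92.9  1.1]]
[291.6 287.5] 64.875 [[119.   1.]]
```

View pics/gate.png

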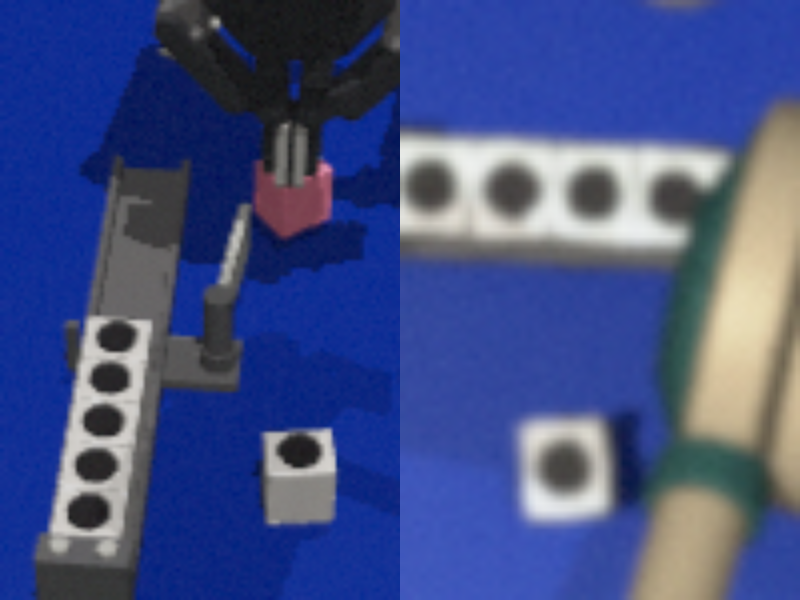

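The side view shows the five holders close up against the stop, with disc pitch 26.0 mm and rows 243.8 to 287.5. The gate is still open and the closed fingers are on its outer side. I'll descend to pushing height, then sweep the plate in an arc (no roll, worked out from the pivot and the 22×29 mm finger section).

```bash
python3 -m crank '{"translation":[[0,0,20],[0,0,20],[0,0,15],[0,0,10],[0,0,0],[0,0,0]],"roll":[0,0,0,0,0,0],"fingers":[0,0,0,0,0,0]}'; python3 -c "from h import *;rep()"; python3 -m crank '{"translation":[[-1,6,0],[-1,6,0],[-1.5,5,0],[-1.5,5,0],[-1,5,0],[0,5,0],[1,5,0],[1,5,0]],"roll":[0,0,0,0,0,0,0,0],"fingers":[0,0,0,0,0,0,0,0]}';python3 -c "from h import *;rep()"
```

```text
clock: 15.6
position: [0.5328, -0.0451, -0.0149]
ee_rot: [0.0, 0.716, 0.698, 0.0]
contact_force: [0.2, 0.2, 0.1]
width: 0.0002
gripper_force: 0.0
t 15.6 rail mm [-50.5  74.5] z -14.9 yawerr 0.0002 F [0.2 0.2 0.1] w 0.2
clock: 16.4
position: [0.5743, -0.0502, -0.0151]
ee_rot: [0.0, 0.716, 0.698, -0.0]
contact_force: [-1.0, 0.1, 0.1]
width: 0.0001
gripper_force: 0.4
t 16.4 rail mm [-54.6  32.9] z -15.1 yawerr -0.0 F [-1.   0.1  0.1] w 0.1
```

```bash
python3 -m crank '{"translation":[[0,4.5,0],[3,5,0],[4.5,6,0],[5,6,0],[5,4,0],[5,3,0],[4,2,0],[0,0,0]],"roll":[0,0,0,0,0,0,0,0],"fingers":[0,0,0,0,0,0,0,0]}'; python3 -m crank '{"translation":[[1,0.5,0],[1,0.5,0],[1,0,0],[0,0,0]],"roll":[0,0,0,0],"fingers":[0,0,0,0]}'; python3 -c "
from h import *
s=get_image('side');rep()
cv2.imwrite('pics/g2.png',cv2.resize(s[170:310,265:365],(500,600)))"
```

```text
clock: 17.2
position: [0.6056, -0.0237, -0.0149]
ee_rot: [0.0, 0.716, 0.698, 0.0]
contact_force: [-0.6, 0.2, -0.3]
width: -0.0004
gripper_force: 0.0
clock: 17.6
position: [0.6062, -0.0215, -0.015]
ee_rot: [0.0, 0.716, 0.698, 0.0]
contact_force: [-0.2, 0.3, -0.1]
width: -0.0002
gripper_force: 0.1
t 17.65 rail mm [-25.1   1.7] z -15.0 yawerr -0.0003 F [ 0.4 -0.7 -0.1] w 0.1
```

View pics/g2.png

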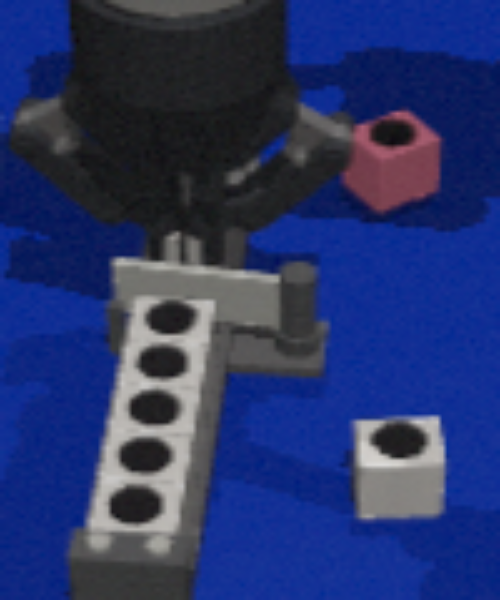

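The gate is nearly shut: its plate runs from the hub at (298,280) to its end at (115,265) in the crop, just behind block 5, with a little way still to go. I'll creep on until the force rises.

```bash
python3 -m crank '{"translation":[[1,0,0],[1,0,0],[0.5,0,0],[0,0,0]],"roll":[0,0,0,0],"fingers":[0,0,0,0]}'; python3 -m crank '{"translation":[[0.5,0,0],[0.5,0,0],[0,0,0]],"roll":[0,0,0],"fingers":[0,0,0]}';python3 -m crank '{"translation":[[0.5,0,0],[0.5,0,0],[0,0,0]],"roll":[0,0,0],"fingers":[0,0,0]}'; python3 -c "from h import *;rep()"
```

```text
clock: 18.05
position: [0.6064, -0.0189, -0.0149]
ee_rot: [0.0, 0.716, 0.698, 0.0]
contact_force: [1.0, 0.4, 0.9]
width: -0.0003
gripper_force: 0.2
clock: 18.35
position: [0.6062, -0.0179, -0.015]
ee_rot: [0.0, 0.716, 0.698, -0.0]
contact_force: [0.5, -1.2, 0.5]
width: 0.0001
gripper_force: 0.2
clock: 18.65
position: [0.6063, -0.017, -0.015]
ee_rot: [0.0, 0.716, 0.698, -0.0]
contact_force: [0.6, -1.3, -1.0]
width: -0.0002
gripper_force: 0.4
t 18.65 rail mm [-20.5   1.7] z -15.0 yawerr 0.0001 F [ 0.6 -1.3 -1. ] w -0.2
```

```bash
python3 -m crank '{"translation":[[0.5,0,0],[0.5,0,0],[0,0,0]],"roll":[0,0,0],"fingers":[0,0,0]}'; python3 -m crank '{"translation":[[0.5,0,0],[0.5,0,0],[0,0,0]],"roll":[0,0,0],"fingers":[0,0,0]}'; python3 -c "from h import *;rep()"
```

```text
clock: 18.95
position: [0.6063, -0.017, -0.015]
ee_rot: [0.001, 0.716, 0.698, -0.001]
contact_force: [0.4, -4.2, 0.1]
width: -0.0001
gripper_force: 2.6
clock: 19.25
position: [0.6063, -0.017, -0.015]
ee_rot: [0.001, 0.716, 0.699, -0.001]
contact_force: [-0.2, -8.3, 0.7]
width: -0.0
gripper_force: 3.9
t 19.25 rail mm [-20.5   1.7] z -15.0 yawerr 0.0011 F [-0.2 -8.3  0.7] w -0.0
```

The gate is hard against its lug, with the plate stalled and the force up to 8 N. I'll back off, rise clear, and check.

```bash
python3 -m crank '{"translation":[[-1,0,0],[-3,0,0],[-6,0,0],[-10,0,0],[-10,0,0],[0,0,0],[0,0,-30],[0,0,-40]],"roll":[0,0,0,0,0,0,0,0],"fingers":[0,0,0,0,0,0,0,0]}'; python3 -m crank '{"translation":[[-30,0,-30],[-40,0,-20],[-40,0,0],[0,0,0],[0,0,0]],"roll":[0,0,0,0,0],"fingers":[0,0,0,0,0]}'; python3 -c "
from h import *
s=get_image('side');t=get_image('top');rep()
d=discs(s,(275,215,320,310),25,140,70)
for p,a in sorted(d,key=lambda x:x[0][1]):print(p.round(1),a,rail(ray('side',p,.0405)).round(1))
cv2.imwrite('pics/fin.png',np.hstack([cv2.resize(s[190:340,220:370],(400,400)),cv2.resize(t[195:295,225:325],(400,400))]))"
```

```text
clock: 20.05
position: [0.6033, -0.0447, 0.0534]
ee_rot: [-0.003, 0.716, 0.698, -0.002]
contact_force: [0.8, 0.6, -0.0]
width: -0.0001
gripper_force: 0.0
clock: 20.55
position: [0.6023, -0.1555, 0.1048]
ee_rot: [-0.001, 0.717, 0.697, 0.0]
contact_force: [-0.5, -0.1, -0.3]
width: -0.0001
gripper_force: 0.0
t 20.65 rail mm [-157.6    2.4] z 104.4 yawerr 0.0 F [ 0.6 -0.1 -0.3] w -0.2
[316.5 224.5] 109.125 [[-39.3  29.3]]
[298.7 243.7] 52.3125 [[14.6  1.1]]
[297.  254.1] 53.625 [[40.9  1.1]]
[295.3 264.7] 55.625 [[66.9  1.2]]
[293.5 275.9] 58.3125 [[93.  1.]]
[291.6 287.5] 63.9375 [[119.   1.]]
```

View pics/fin.png

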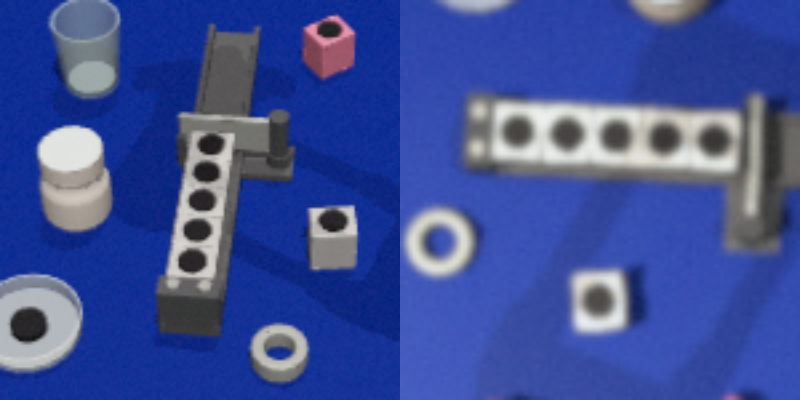

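Both views show the row close up against the stop and the gate square across the channel behind block 5. The bystanders in view are where they stood, and the arm is clear. I'm handing in.

```bash
python3 -c "from rig import manip;print(manip.sign_off())"
```

```text
the job is handed in; nothing more can be done
None
```

The five holders stand close up against the end stop with the gate shut behind them, nothing else was touched, and the job was handed in at about 20.7 s; the sign-off gave no verdict.

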